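# Tip the toy whisk out of its tube and put it in the pot

### The arm

A 6-joint arm with a two-finger parallel gripper is mounted at the origin on the work surface. World frame = base frame: x ahead of the robot, y to its left, z up, the work surface at z = 0. Lengths are in mm, angles in rad, forces in N, time in s.
With the tool pointing down it reaches from about 325 to 775 mm from the base axis. Payload 5.5 kg.
Tool frame: the origin (TCP) lies on the centre line of the jaws, within the pads' length; the fingertips stand 11 mm ahead of it and the grasp point (between the pads) lies 8 mm behind it; z points along the fingers, y is the line along which they close (so a half turn about z gives the same grasp; the last joint's range is limited). The gripper opens to 88 mm and grips with 3 to 60 N. Pads are 20 mm wide; open, the fingers measure 115 mm over their backs; the gripper's body (75 mm by 178 mm) begins 61 mm behind the grasp point.
Start: joints at [-1.301, 0.091, 1.231, -0, 1.82, -0.057], TCP at [192.608, -568.259, 233.631] pointing down, gripper open.
Joint ranges: [-2.87, 2.87], [-0.86, 2.18], [0.17, 2.46], [-1.51, 4.65], [0.06, 2.69], [-2.65, 2.65]. Speed limits (rad/s): [2.57, 2.57, 3.01, 3.14, 3.14, 3.14].

### API

Orientations are given as a unit quaternion [w, x, y, z].
In Python, from workcell import ctrl, solver, telemetry, imaging gives the robot as it stands. Calls block until the motion is done:
- ctrl.movep(position, orientation): joint-space move of the TCP to a pose.
- ctrl.line_to(position, max_speed=150, frame=None): straight line of the TCP; frame=None keeps the orientation; max_speed is the mean speed in mm/s.
- ctrl.goto_joints(angles): joint-space move.
- ctrl.command_gripper(opening, grasp_force=None): finger opening in mm; grasp_force is the grip in N (None keeps the last); returns when the fingers have stopped.
- ctrl.dwell(seconds).
- solver.ik(position, orientation): joint angles nearest the present ones, or None.
- telemetry.get_state(): the state.
- imaging.read_camera(name): name is "scene" or "top" or "wrist"; returns a dict with "image" (480x640x3 uint8, blue, green, red), "mtx" (3x3 intrinsics, pixels), "R" (3x3) and "t" (3): a world point X has camera coordinates R X + t. Camera axes: x right, y down, z forward; pixel columns grow to the right and rows downward; lengths in mm; the calibration is good to about 2 mm. A picture is of the moment at which its call begins. There is no depth.
A pose or a line that the arm cannot do raises ctrl.Unreachable and nothing moves.
- ctrl.hand_in(): hands the job in; it is judged then, once.
The state is a dict: "clock": time; "joint_pos": joint angles; "joint_velocities": joint speeds; "joint_efforts": joint torques, N m; "position": TCP position; "orientation": TCP orientation; "ft_force": force on the tool from outside, world axes, zero at the start; "ft_torque": the same for the moment, N m; "finger_gap": finger opening in mm; "finger_force": force on a finger pad.
Only numpy, scipy, OpenCV 4.12 (cv2) and the standard library are available. Lean on these libraries where they do the work, as an engineer would, in place of code of your own. Each camera call takes 0.05 s, during which the arm holds its last target. There are 200 camera calls.

### The job

Tip the blue tube mouth-down, closed end raised, until the green whisk's handle slides out of its yellow mouth, and lay the tube flat on the table again with the handle poking out and the whisk's head still inside. Then take the whisk by its exposed handle, draw it out over the low sill at the mouth and put it head down in the steel pot, its handle leaning out over the rim. Leave the tube lying on the table, the pot standing where it is, and the other toys where they stand.

Things in the scene. Friction and masses are not known exactly. Their poses are not given: they have to be found in the camera images.
- tube: Blue square tube lying flat, 200 mm long, 56 x 56 outside, walls 4, 0.15-0.31 kg. Origin: centre of underside; +x to the open mouth (x=+100; 16 mm yellow band), closed end x=-100 (white cap). Mouth faces right (-y) or right and towards the robot. Slippery bore: whisk slides from about 20 deg, surely at 35, until its collar is caught by the sill at the mouth; it stays put when level.
- tube_mouth (a point): Centre of the open mouth (x=+100 mm on the tube, 28 above its underside); axes as the tube's. Bore 48 x 48 mm. Across the bore's floor at the mouth runs a sill 4 mm high, 4 thick: it catches the whisk's collar with 70 mm of handle out. To draw the whisk out, first lift its handle about 7 mm, so that collar and head pass over the sill (10 mm play from sill to roof).
- whisk: Rigid green whisk, 156 mm, 0.04-0.08 kg. Origin mid-length on its axis, +x to the handle end (+78). Round handle 22 mm dia, x=+4 to +78; collar 34 dia, x=-6 to +4; loop head to 34 dia (widest x=-46), 16 across at its tip x=-78. Starts inside the tube, handle end 30-37 mm behind the mouth, out of reach. Heavier in the head half; lies level, axis 21 mm above the tube's underside.
- whisk_end (a point): Handle end of the whisk, on its axis (x = +78 mm on the whisk).
- whisk_head (a point): Centre of the whisk's head, on its axis at its widest (x = -46 mm on the whisk).
- pot: Loose steel toy pot, round, 120 mm outside diameter, 55 high, wall 4, floor 5 thick, open on top, 0.35 kg; two black loop handles at its own +y and -y stand out 34 mm at 47 mm height. Origin: centre of its underside, z up. It and the mug may have changed places.
- mug: Blue toy mug, 64 mm diameter, 55 mm high, bystander. Origin: centre of its underside; its handle is at its own +y.
- pedal_bin: Red plastic toy pedal bin, round, 104 mm diameter, 151 mm high, bystander. Origin: centre of its underside.
- high_chair: Yellow plastic toy high chair, about 160 x 125 mm on plan, 222 mm high, bystander. Origin: on the table under the middle of its seat.
- pepper_mill: Wooden toy pepper mill, 44 mm diameter, 108 mm high, bystander. Origin: centre of its underside.
There are look-alikes about, which are no part of the job. Of the things like the tube, leave any that is red; of the rest the smaller one is meant.

How it is judged (in metres and radians):
On the way, in this order (a step that is already met when the one before it is completed fails the run):
1. the tube is tipped mouth-down by at least 0.2 rad (11 deg) with the handle end at least 25 mm out of the mouth and the head inside (angle between tube's own z axis and vertical above 0.2 rad and x of whisk_end in the frame of tube_mouth above 0.025 m and x of whisk_head in the frame of tube_mouth below 0 m), for 0.1 s.
2. the tube lies flat on the table, let go, with the handle end at least 25 mm out of the mouth and the head inside (angle between tube's own z axis and vertical below 0.1 rad and height (world z) of tube below 0.008 m and contact force between the fingers and tube below 0.1 N and x of whisk_end in the frame of tube_mouth above 0.025 m and x of whisk_head in the frame of tube_mouth below 0 m), for 0.2 s.
3. the fingers grip the whisk while its head is still in the tube (contact force between the fingers and whisk above 2 N and x of whisk_head in the frame of tube_mouth below 0 m), for 0.1 s.
At the end, for the whole second after the job is handed in: Whisk at rest in the pot: head centre within 52 mm of the pot's axis and under 50 mm above its underside, handle end over 55 mm above it. Pot upright (0.1 rad) on the table, moved under 50 mm. Tube at rest flat on the table (0.1 rad, raised under 8 mm), anywhere (horizontal distance between whisk_head and pot below 0.052 m and z of whisk_head in the frame of pot below 0.05 m and z of whisk_end in the frame of pot above 0.055 m and angle between each of pot, tube's own z axis and vertical below 0.1 rad and distance of pot from where it was at the start of the episode below 0.05 m and height (world z) of pot below 0.01 m and height (world z) of tube below 0.008 m and linear speed of each of whisk, tube below 0.03 m/s); the robot touches nothing.
It fails at once if the mug, pedal bin, high chair or pepper mill is moved by more than 30 mm (distance of any of mug, pedal_bin, high_chair, pepper_mill from where it was at the start of the episode above 0.03 m).
It fails at once if the pot is tipped by more than 0.6 rad (angle between pot's own z axis and vertical above 0.6 rad).
It also fails if it takes over 61 s, if anything falls off the work surface, if the arm or the gripper's body presses on something with over 40 N, if the wrist force passes 120 N, or if a joint passes its speed limit or range.

## Working session

There is one attempt and no reset: what is moved stays moved. The work goes in short steps, each a Python script; the robot and the scene stay as the last script left them, time stands still between calls to the robot, and variables do not carry over. Pictures are saved under pics/ and viewed, at most 10 in all, crops included, and the job is handed in when it is done.

```bash
mkdir -p pics; ls; python3 - <<'E'
from workcell import imaging,telemetry
import cv2,numpy as np
for n in("top","scene"):
    c=imaging.read_camera(n);cv2.imwrite(f"pics/{n}0.png",c["image"]);print(n,c["mtx"].tolist(),np.round(c["R"],4).tolist(),np.round(c["t"],1).tolist())
print(telemetry.get_state())
E
```

```text
pics
top [[473.1990220887816, 0.0, 324.80710056778344], [0.0, 473.1990220887816, 241.4771417616652], [0.0, 0.0, 1.0]] [[-0.0103, -0.9998, -0.0187], [-0.9871, 0.0131, -0.1598], [0.16, 0.0168, -0.987]] [138.0, 594.9, 1026.9]
scene [[459.36303830905484, 0.0, 318.7097623809171], [0.0, 459.36303830905484, 240.12380690067627], [0.0, 0.0, 1.0]] [[-0.3943, 0.9189, 0.0145], [0.7711, 0.3394, -0.5387], [-0.4999, -0.2012, -0.8424]] [100.0, -450.6, 1509.2]
{'clock': 0.1, 'joint_pos': array([-1.30066759e+00,  9.18142121e-02,  1.23173971e+00,  7.16862356e-06,
        1.81980288e+00, -5.66826390e-02]), 'joint_velocities': array([ 9.15916859e-04, -1.15161684e-03, -5.04793203e-03,  3.99248125e-05,
       -1.18059195e-03, -2.05823153e-05]), 'joint_efforts': array([ 1.80611405e-03, -4.47859025e+01, -4.07569993e+01,  7.00609409e-02,
        2.84658687e-02, -1.23593018e-04]), 'position': array([ 192.56133084, -568.00792721,  232.61613317]), 'orientation': array([-8.77426095e-04,  9.86678444e-01,  1.62680268e-01, -9.05043114e-05]), 'ft_force': array([-0.14713442, -0.18718783, -0.88243535]), 'ft_torque': array([-0.00687092,  0.00371805,  0.01035305]), 'finger_force': 0.0, 'finger_gap': 87.56506552328105}
```

View pics/top0.png

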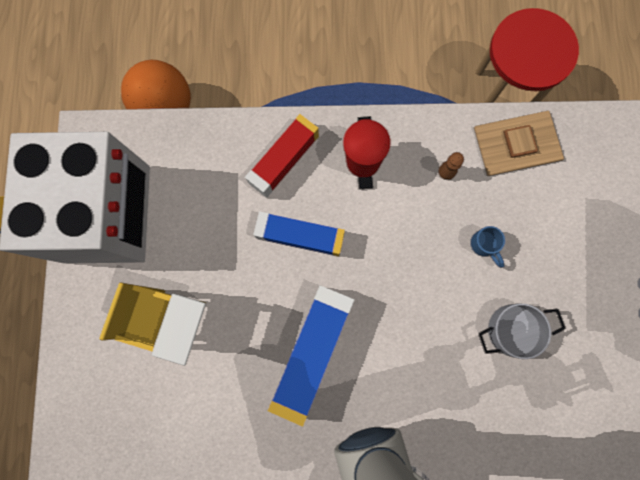

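View pics/scene0.png

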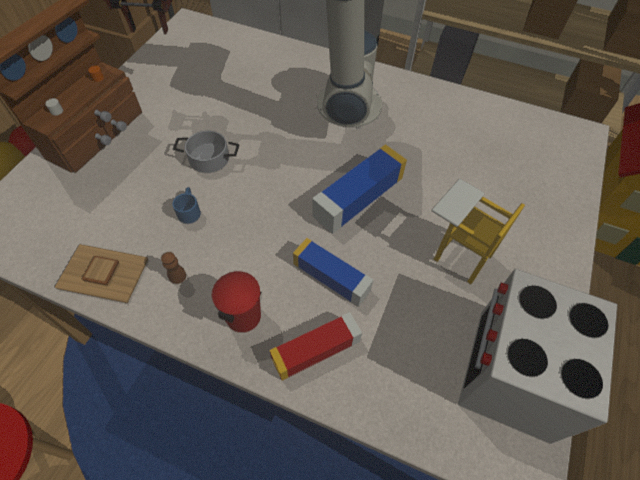

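In the top view there are three tube-like things: red (282,154), small blue (298,233) and large blue (312,356). Red is excluded, so the smaller blue one at (298,233) is the tube meant. I'll confirm it in an enlarged crop and put the pot in the same picture.

```bash
cat > h.py <<'E'
from workcell import ctrl,solver,telemetry,imaging
import cv2,numpy as np
from scipy.spatial.transform import Rotation as Rn
def ray(c,uv,z):
    p=np.linalg.inv(c["mtx"])@np.array([uv[0],uv[1],1.]);R=np.array(c["R"]);C=-R.T@c["t"];d=R.T@p
    return C+d*(z-C[2])/d[2]
def proj(c,X):
    p=np.array(c["mtx"])@(np.array(c["R"])@np.array(X)+c["t"]);return p[:2]/p[2]
def quat(z,y):
    z=np.array(z,float);z/=np.linalg.norm(z);y=np.array(y,float);y-=z*(y@z);y/=np.linalg.norm(y)
    q=Rn.from_matrix(np.c_[np.cross(y,z),y,z]).as_quat();return [q[3],q[0],q[1],q[2]]
E
python3 - <<'E'
from h import *
c=imaging.read_camera("top");im=c["image"]
a=cv2.resize(im[200:265,240:375],None,fx=5.5,fy=5.5,interpolation=cv2.INTER_CUBIC)
b=cv2.resize(im[290:370,470:575],None,fx=2.5,fy=2.5,interpolation=cv2.INTER_CUBIC)
o=np.zeros((a.shape[0]+b.shape[0],a.shape[1],3),np.uint8);o[:a.shape[0]]=a;o[a.shape[0]:,:b.shape[1]]=b
cv2.imwrite("pics/crop1.png",o);print(a.shape)
for uv in [(340,241),(258,224)]:print(ray(c,uv,56))
print("pot",ray(c,(521,330),55),"mug",ray(c,(488,240),55),"bin",ray(c,(367,142),151),"mill",ray(c,(449,168),40), "chair",ray(c,(150,325),100),"big",ray(c,(335,300),75),ray(c,(288,413),75))
E
```

```text
(358, 742, 3)
[596.00296936  96.56468551  56.        ]
[637.74042225 282.75157759  56.        ]
pot [ 394.50590252 -294.52006695   55.        ] mug [ 594.01743537 -236.01628274   55.        ] bin [792.87545957  37.41874719 151.        ] mill [ 768.3308306  -161.37235564   40.        ] chair [413.83949715 502.50601874 100.        ] big [463.09612747 109.72548255  75.        ] [228.68264614 211.5598324   75.        ]
```

View pics/crop1.png

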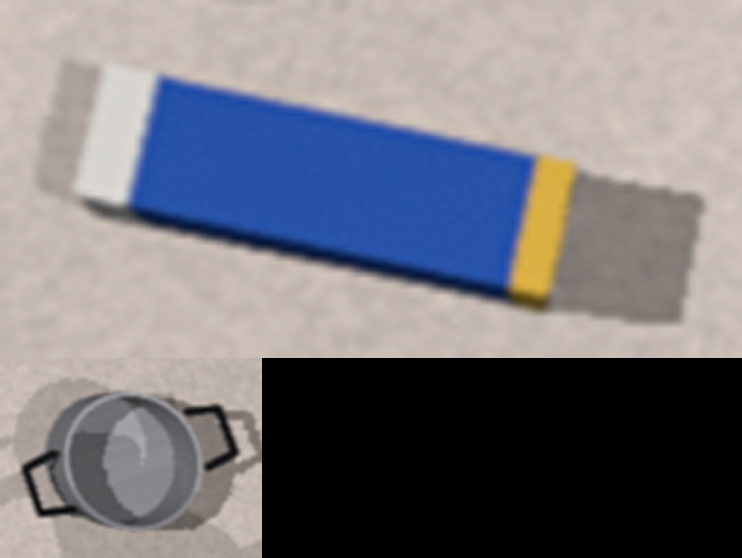

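The crop shows the whole small blue tube, with its white cap on the left (crop corners 105,66 and 78,197) and its yellow mouth on the right (576,162 and 549,292). The pot rim is centred at about (523,331) in the full image. I'll compute the poses, check the sizes, and test IK for the tipping and placing angles.

```bash
python3 - <<'E'
from h import *
c=imaging.read_camera("top")
f=lambda x,y:ray(c,(240+(x+.5)/5.5-.5,200+(y+.5)/5.5-.5),56)
P=[f(105,66),f(78,197),f(576,162),f(549,292)]
for p in P:print(np.round(p,1))
m=(P[2]+P[3])/2;k=(P[0]+P[1])/2
u=(m-k)/np.linalg.norm(m-k);print("len",np.linalg.norm(m-k),"wid",np.linalg.norm(P[0]-P[1]),np.linalg.norm(P[2]-P[3]),"mid",(m+k)/2,"u",u,np.degrees(np.arctan2(u[1],u[0])))
s=imaging.read_camera("scene")
print("scene reproj mouth/cap",proj(s,m),proj(s,k))
pot=ray(c,(523,330.8),55);print("pot",pot,proj(s,pot))
l1=ray(c,(487,342),47);l2=ray(c,(555,322),47);print("loops",l1,l2)
G=(m+k)/2+10*u
up=np.array([0,0,1.]);v=np.cross(up,u)
for th in(0,20,30,40):
  t=np.radians(th);z=-np.sin(t)*u-np.cos(t)*up
  for sg in(1,-1):
    for dx in((0,0),(-100,0),(-60,-60)):
      p=G+np.r_[dx,0];p[2]=(28 if th==0 else 180);q=solver.ik(p+8*z,quat(z,sg*v));print(th,sg,dx,None if q is None else np.round(q,2))
for az in range(-100,60,20):
  for ph in(30,45):
    a=np.radians(az);h=np.array([np.cos(a),np.sin(a),0]);t=np.radians(ph);z=np.sin(t)*h-np.cos(t)*up
    p=pot*[1,1,0]+60*h+up*110
    print(az,ph,[None if (q:=solver.ik(p+8*z,quat(z,sg*np.cross(up,h)))) is None else np.round(q,2).tolist() for sg in(1,-1)])
E
```

```text
[666.7 281.5  56. ]
[611.5 292.   56. ]
[623.3  86.4  56. ]
[569.4  98.3  56. ]
len 199.10124667264319 wid 56.19490551774134 55.23898239145246 mid [617.71760343 189.56357417  56.        ] u [-0.21448661 -0.97672693  0.        ] -102.38540957810378
scene reproj mouth/cap [298.86859088 244.30385086] [366.29236284 286.42640141]
pot [ 392.75174811 -298.71279175   55.        ] [204.96307109 143.60046277]
loops [ 369.19356641 -221.76451101   47.        ] [ 410.82922311 -373.09197751   47.        ]
0 1 (0, 0) [ 0.23  0.26  1.42 -0.    1.46  0.45]
0 1 (-100, 0) [ 0.27  0.01  1.69 -0.    1.44  0.49]
0 1 (-60, -60) [ 0.15  0.07  1.63 -0.    1.44  0.37]
0 -1 (0, 0) None
0 -1 (-100, 0) None
0 -1 (-60, -60) None
20 1 (0, 0) [0.06 0.08 1.39 0.34 1.58 0.29]
20 1 (-100, 0) [ 0.07 -0.19  1.65  0.33  1.58  0.31]
20 1 (-60, -60) [-0.05 -0.09  1.56  0.34  1.61  0.2 ]
20 -1 (0, 0) None
20 -1 (-100, 0) None
20 -1 (-60, -60) None
30 1 (0, 0) [-0.03  0.04  1.47  0.51  1.53  0.19]
30 1 (-100, 0) [-0.03 -0.23  1.72  0.51  1.55  0.2 ]
30 1 (-60, -60) [-0.14 -0.12  1.62  0.52  1.59  0.09]
30 -1 (0, 0) None
30 -
[... 692 characters left out ...]
]]
-40 30 [[-0.72, -0.48, 2.04, 0.02, 1.06, -1.6], [-0.72, -0.48, 2.04, 0.02, 1.06, 1.54]]
-40 45 [[-0.73, -0.7, 2.27, 0.03, 0.78, -1.62], [-0.73, -0.7, 2.27, 0.03, 0.78, 1.52]]
-20 30 [[-0.82, -0.46, 2.03, 0.25, 1.11, -2.1], [-0.82, -0.46, 2.03, 0.25, 1.11, 1.05]]
-20 45 [[-0.91, -0.65, 2.25, 0.5, 0.91, -2.31], [-0.91, -0.65, 2.25, 0.5, 0.91, 0.83]]
0 30 [[-0.89, -0.4, 1.98, 0.42, 1.24, -2.53], [-0.89, -0.4, 1.98, 0.42, 1.24, 0.61]]
0 45 [None, [-1.03, -0.51, 2.15, 0.73, 1.14, 0.35]]
20 30 [None, [-0.93, -0.3, 1.91, 0.51, 1.39, 0.24]]
20 45 [None, [-1.08, -0.32, 2.02, 0.79, 1.38, 0.01]]
40 30 [None, [-0.94, -0.2, 1.82, 0.52, 1.56, -0.08]]
40 45 [None, [-1.08, -0.14, 1.87, 0.77, 1.6, -0.25]]
```

The measurements agree: length 199, width 56, and the reprojections match the scene view. Now I grip the tube, lift it and tip it in steps.

```bash
cat >> h.py <<'E'
up=np.array([0,0,1.]);u=np.array([-.2145,-.9767,0]);v=np.cross(up,u)
G0=np.array([617.7,189.6,0])+10*u
def tilt(th,z,o=G0):   # pose with grasp point over o at height z, tube tipped th deg mouth-down
    t=np.radians(th);zz=-np.sin(t)*u-np.cos(t)*up;return o+up*z+8*zz,quat(zz,v)
E
python3 - <<'E'
from h import *
ctrl.command_gripper(88)
ctrl.movep(*tilt(0,150));ctrl.line_to(tilt(0,29)[0],max_speed=120)
print(ctrl.command_gripper(40,50));s=telemetry.get_state();print(s["finger_gap"],s["finger_force"],s["ft_force"])
ctrl.line_to(tilt(0,180)[0],max_speed=120)
s=telemetry.get_state();print(s["finger_gap"],s["ft_force"],s["clock"])
for th in(14,22,28,34,38):ctrl.movep(*tilt(th,180))
ctrl.dwell(.5)
c=imaging.read_camera("scene");cv2.imwrite("pics/tip.png",cv2.resize(c["image"][120:320,180:440],None,fx=3,fy=3,interpolation=cv2.INTER_CUBIC))
print(telemetry.get_state()["clock"])
E
```

```text
False
55.40161384060486 49.927117601037025 [-0.80239111  0.05775821  1.28735145]
55.55705057272703 [-0.14517414 -0.20369137 -2.26438311] 6.6667
8.5583
```

View pics/tip.png

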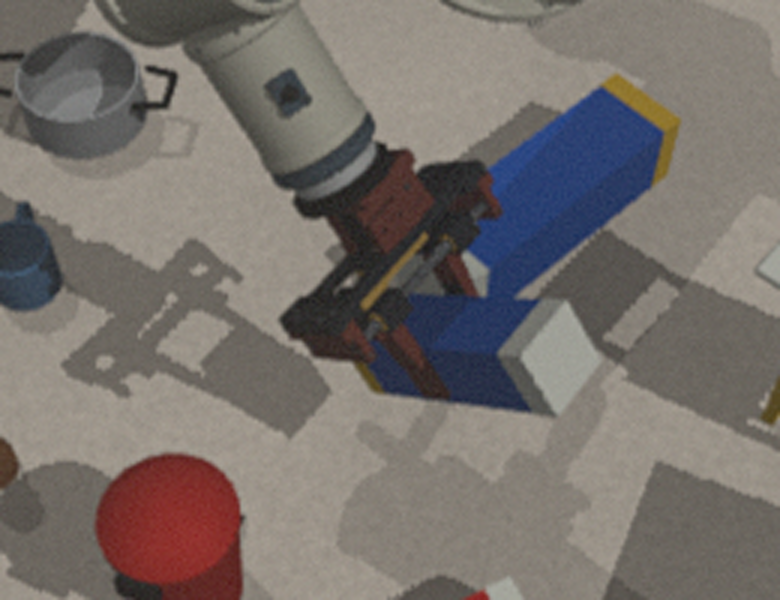

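The tube is held and tipped, with its cap raised at (555,355). The mouth at (370,375) is hidden behind the gripper. I'll check for the green handle in the other cameras.

```bash
cat >> h.py <<'E'
def green(c):
    hsv=cv2.cvtColor(c["image"],cv2.COLOR_BGR2HSV);m=cv2.inRange(hsv,(38,70,30),(85,255,255))
    n,l,s,ce=cv2.connectedComponentsWithStats(m);return m,[(s[i].tolist(),ce[i].round(1).tolist()) for i in range(1,n) if s[i][4]>8]
E
python3 - <<'E'
from h import *
for n in("top","scene","wrist"):
    c=imaging.read_camera(n);print(n,green(c)[1])
    if n!="scene":
        cv2.imwrite(f"pics/tip_{n}.png",c["image"])
    for X in(100,170): # expected mouth, handle end
        t=np.radians(38);d=np.cos(t)*u-np.sin(t)*up;print(proj(c,G0+180*up+(X-10)*d))
E
```

```text
top []
[333.77531013 233.85412888]
[358.32350992 242.25856079]
scene [([618, 237, 22, 27, 243], [631.5, 252.3])]
[304.57424256 232.79216143]
[286.8355802  231.43703252]
wrist []
[325.81542946 457.40399117]
[325.66851106 547.43573716]
```

```bash
python3 - <<'E'
import cv2,numpy as np
a=cv2.imread("pics/tip_top.png")[150:310,260:460];b=cv2.imread("pics/tip_wrist.png")
o=np.zeros((560,800,3),np.uint8);o[:320,:400]=cv2.resize(a,(400,320));o[:300,400:]=cv2.resize(b,(400,300));cv2.imwrite("pics/tip2.png",o[:330])
E
```

```text
(no output)
```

View pics/tip2.png

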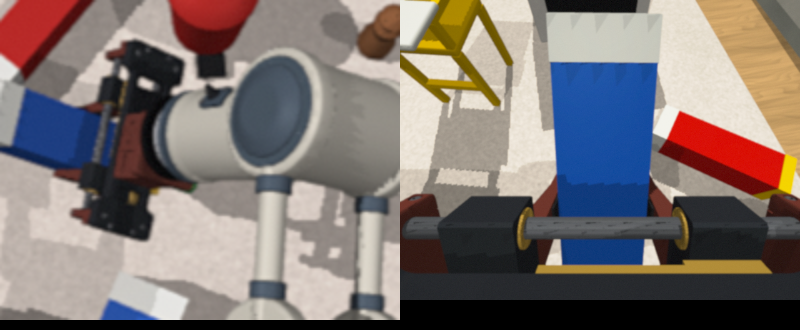

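In the left half (top view) a bit of green shows at crop (192,186), which is about (356,243) in the full image. The fully slid handle end was predicted at (358,242), so the handle is out. The right half (wrist view) shows the cap and tube firmly held. Now I lay the tube flat.

```bash
python3 - <<'E'
from h import *
ctrl.movep(*tilt(18,180));ctrl.movep(*tilt(0,180))
ctrl.line_to(tilt(0,50)[0],max_speed=120);ctrl.line_to(tilt(0,29.5)[0],max_speed=40)
s=telemetry.get_state();print(s["ft_force"],s["position"])
ctrl.command_gripper(88);ctrl.line_to(tilt(0,170)[0],max_speed=200)
ctrl.movep(*tilt(0,230,G0+[-140,60,0]))
c=imaging.read_camera("top");cv2.imwrite("pics/laid.png",cv2.resize(c["image"][200:275,240:385],None,fx=5.5,fy=5.5,interpolation=cv2.INTER_CUBIC))
m,g=green(c);print(g,telemetry.get_state()["clock"])
for i,n in((50,'mouth'),(170,'end')):pass
ys,xs=np.nonzero(m);print([proj(c,np.array([617.7,189.6,0])+u*x+up*z) for x,z in((100,56),(170,21),(100,21))])
E
```

```text
[-0.31074459 -0.39133318 -3.17217817] [615.4022841  179.76776157  21.10255529]
[([342, 240, 30, 14, 242], [356.3, 246.4])] 13.7
[array([342.0512389 , 240.86508996]), array([371.3275317 , 249.28147073]), array([341.79187508, 243.28380692])]
```

View pics/laid.png

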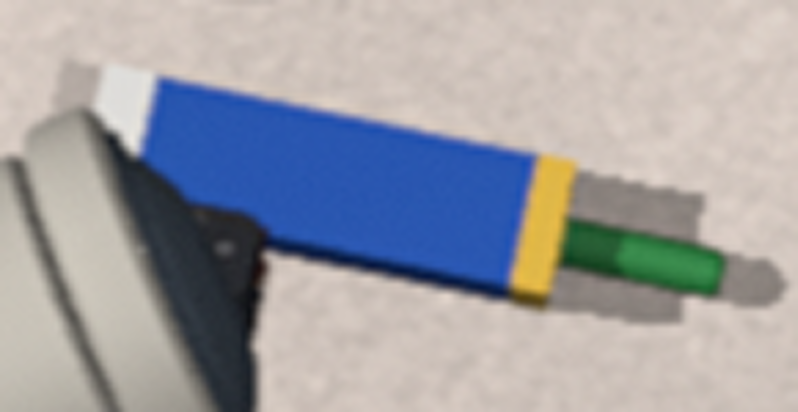

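The picture shows the tube back in place and flat. The green handle is out from (565,243) to (722,272) in the crop, so the end is at full pixel (371.3,249.5), exactly the predicted 70 mm. Now I grip the handle, lift 7 mm and draw it out.

```bash
cat >> h.py <<'E'
T0=np.array([617.7,189.6,0])
E
python3 - <<'E'
from h import *
W=T0+150*u
ctrl.movep(*tilt(0,120,W));ctrl.command_gripper(60)
ctrl.line_to(tilt(0,22,W)[0],max_speed=100)
ctrl.command_gripper(5,40);s=telemetry.get_state();print(s["finger_gap"],s["finger_force"],s["ft_force"])
assert 18<s["finger_gap"]<25
ctrl.dwell(.2)
ctrl.line_to(tilt(0,29,W)[0],max_speed=25)
print(telemetry.get_state()["ft_force"])
ctrl.line_to(tilt(0,29,W+u*50)[0],max_speed=50);print(telemetry.get_state()["ft_force"])
ctrl.line_to(tilt(0,29,W+u*115)[0],max_speed=60);print(telemetry.get_state()["ft_force"])
ctrl.line_to(tilt(0,170,W+u*125)[0],max_speed=150)
s=telemetry.get_state();print(s["finger_gap"],s["clock"])
c=imaging.read_camera("scene");cv2.imwrite("pics/drawn.png",cv2.resize(c["image"][120:320,130:390],None,fx=3,fy=3,interpolation=cv2.INTER_CUBIC))
print(green(c)[1],proj(c,T0+u*(275-136)+170*up),proj(c,T0+u*(275+20)+170*up))
E
```

```text
20.985487328613395 39.99850407242775 [-1.03274855 -0.77929907  0.84500282]
[-0.71196523 -0.04742466 -0.23607386]
[-0.2044127  -0.38070176 -1.00468708]
[ 0.17203147  0.06992051 -0.28948661]
21.129805256057605 21.2417
[([238, 179, 48, 35, 504], [263.1, 197.7]), ([616, 238, 24, 26, 255], [631.1, 252.2])] [284.15020187 209.5722864 ] [233.08841879 178.76196785]
```

View pics/drawn.png

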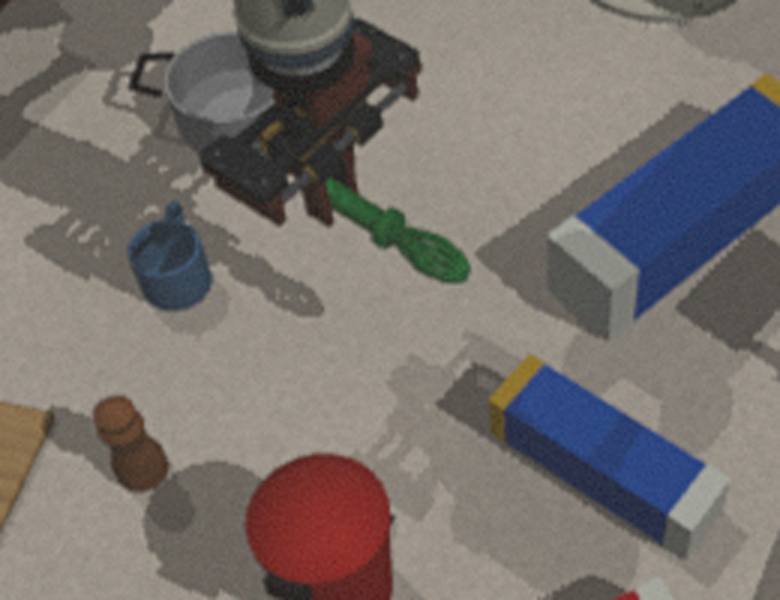

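The whisk is out and held level. Its head tip is at (465,275) in the crop, full (285,211.6), against a prediction of (284,209.6), and the tube lies undisturbed. Next I place it in the pot.

```bash
python3 - <<'E'
from h import *
P=np.array([392.8,-298.7,0]);a=np.radians(-30);h=np.array([np.cos(a),np.sin(a),0]);t=np.radians(34)
z=np.sin(t)*h-np.cos(t)*up;q=quat(z,np.cross(up,h));sh=np.cos(t)*h+np.sin(t)*up
tip=P-38*h+19*up;g=tip+136*sh+8*z
print(g,solver.ik(g,q))
ctrl.movep(g+up*130,q)
c=imaging.read_camera("top");print("top tip pred",proj(c,tip+130*up),green(c)[1])
c=imaging.read_camera("scene");print("scene tip pred",proj(c,tip+130*up),proj(c,tip+130*up+156*sh),green(c)[1])
ctrl.line_to(g+up*40,max_speed=120)
c=imaging.read_camera("scene");cv2.imwrite("pics/over.png",cv2.resize(c["image"][70:230,110:320],None,fx=3,fy=3,interpolation=cv2.INTER_CUBIC))
print("tip pred",proj(c,tip+40*up));s=telemetry.get_state();print(s["ft_force"],s["finger_gap"],s["clock"])
E
```

```text
[ 461.40883014 -338.31132655   88.41793429] [-0.7747575  -0.47687898  2.08795562  0.17063088  0.95868858 -1.87906874]
top tip pred [533.3988078 349.1166077] [([577, 288, 11, 8, 48], [582.5, 290.9]), ([531, 318, 32, 33, 517], [544.4, 335.3])]
scene tip pred [210.5400133  113.15671465] [158.42666815 107.23041381] [([158, 105, 8, 8, 47], [161.3, 108.4]), ([174, 105, 38, 15, 291], [193.9, 112.5]), ([619, 237, 21, 28, 246], [631.5, 252.3])]
tip pred [216.23139343 137.03193946]
[-0.93141127  0.19228692 -0.36118882] 21.102939477737056 23.9667
```

View pics/over.png

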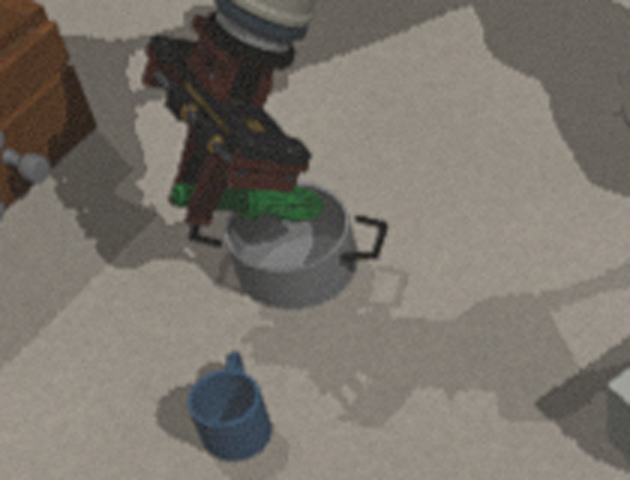

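The head tip is at crop (320,205), full (216.7,138.3), against a prediction of (216.2,137.0), so it is inside the pot rim. I'll lower it, release and retreat.

```bash
python3 - <<'E'
from h import *
s=telemetry.get_state();p=np.array(s["position"]);f0=s["ft_force"][2]
for k in range(9):
    p=p-[0,0,5 if k<6 else 3];ctrl.line_to(p,max_speed=40)
    f=telemetry.get_state()["ft_force"][2]-f0
    if f>3:break
print(k,f,p)
q=telemetry.get_state()["orientation"];z=Rn.from_quat([q[1],q[2],q[3],q[0]]).as_matrix()[:,2]
ctrl.command_gripper(42);ctrl.dwell(.3)
ctrl.line_to(p-z*90,max_speed=80)
ctrl.movep(p-z*90+np.array([-60,120,100]),q);ctrl.dwell(.5)
cs=imaging.read_camera("scene");ct=imaging.read_camera("top")
o=np.hstack([cv2.resize(cs["image"][90:210,140:260],(390,390)),cv2.resize(ct["image"][260:380,460:580],(390,390))])
cv2.imwrite("pics/placed.png",o);print(green(ct)[1],telemetry.get_state()["clock"])
E
```

```text
8 -0.5560507393875024 [ 461.86537143 -338.72127462   90.98878603]Traceback (most recent call last):
  File "<stdin>", line 11, in <module>
workcell.Unreachable: the arm cannot take that pose within its joint ranges
```

The retreat line worked; only the final park pose was out of reach. I'll park with the tool pointing down and look.

```bash
python3 - <<'E'
from h import *
s=telemetry.get_state();p=np.array(s["position"]);print(p)
ctrl.line_to(p+up*80,max_speed=120)
ctrl.movep([420,-20,330],quat([0,0,-1],v));ctrl.dwell(.3)
cs=imaging.read_camera("scene");ct=imaging.read_camera("top")
o=np.hstack([cv2.resize(cs["image"][90:210,140:260],(390,390)),cv2.resize(ct["image"][260:380,460:580],(390,390))])
cv2.imwrite("pics/placed.png",o);print(green(ct)[1],telemetry.get_state()["clock"])
E
```

```text
[ 418.24320581 -313.46995695  164.81899332]
[] 31.3667
```

View pics/placed.png

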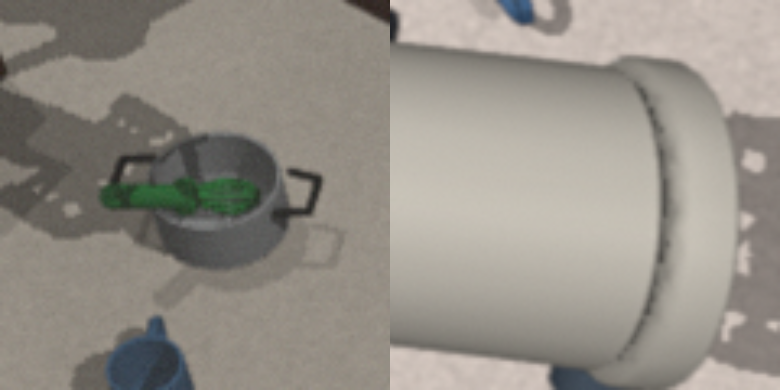

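Left half (scene view): the whisk lies in the pot with its head tip at crop (260,195), and the handle leans over the rim with its end at (107,195). The pot is upright in its place. In the right half the arm blocks the top view. I'll check the fit numerically before handing in.

```bash
python3 - <<'E'
from h import *
from scipy.optimize import least_squares
P=np.array([392.8,-298.7,0])
c=imaging.read_camera("scene");print(green(c)[1])
tip0=np.array([140+260/3.25,90+195/3.25]);end0=np.array([140+107/3.25,90+195/3.25])
def pts(x):
    d=np.array([np.cos(x[3])*np.cos(x[2]),np.cos(x[3])*np.sin(x[2]),np.sin(x[3])]);t=P+[x[0],x[1],13];return t,d
r=least_squares(lambda x:np.r_[proj(c,pts(x)[0])-tip0,proj(c,pts(x)[0]+156*pts(x)[1])-end0],[-35,20,-.5,.5])
t,d=pts(r.x);print(r.cost,"tip",t-P,"az/el",np.degrees(r.x[2:]),"head",t+32*d-P,"end",t+156*d-P)
print(telemetry.get_state()["ft_force"])
E
```

```text
[([171, 145, 49, 11, 363], [196.4, 149.8]), ([617, 237, 23, 27, 257], [631.4, 252.4])]
8.077935669463161e-28 tip [-27.93381693  25.61736052  13.        ] az/el [-29.5943757   31.84118824] head [-4.29576872 12.19214921 29.8821319 ] end [ 87.30166813 -39.83054463  95.30039304]
[-0.17749086  0.66393745  0.1070749 ]
```

The fit puts the head 13 mm from the pot axis at height 30, and the handle end at height 95. Both are well within limits.

```bash
python3 -c "
from workcell import ctrl
print(ctrl.hand_in())"
```

```text
the job is handed in; nothing more can be done
None
```

I handed the job in at about 31 s of the 61 s allowed: the whisk is head down in the pot with its handle leaning out over the rim, the tube lies flat on the table, and I saw no other toys moved; the judge's verdict was not shown.

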